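Free the retaining bar of a vial rack and take the vials out

TASK

Free the retaining bar that lies over the vials in the grey rack: push it gently endwise, toward the bracket whose dark clamp has an end wall (the left one), until you feel it meet its stop, then lift it straight up out of its two brackets and lay it flat on the worktop, clear of the rack. Then take out the two open amber vials and stand them on the floor of the sheet pan, never tipping them, and leave the white bottle in its cell. Set things down rather than dropping them, and do not disturb the jar, the stapler or the paper cups.

Things in the scene. Friction and masses are not known exactly. Their poses are not given: they have to be found in the camera images.
- rack: Grey vial rack, bolted down. Origin: centre of its underside on the worktop; z up, y along the row, x across it (away from the robot). An open tray 70 x 200 x 30 mm (x, y, z), floor 4 mm thick, with three cells at y = -65, 0, +65 mm, each 62 x 61 mm inside, holding two vials and a white bottle in any order, up to 5 mm off centre. Brackets for the bar stand beyond both ends.
- bracket_plain (a point): Middle of the floor of the bracket at the rack's -y end: an open-topped channel along y, 67 mm long, floor 97 mm above the worktop, cheeks 23 mm apart and 12.5 mm high, outer end closed. Near its inner end a dark steel clamp, 14 mm long, 45 mm wide, up to 115 mm high: two teeth 14 mm apart hang 3 mm over the bar and hold it down.
- bracket_clamp (a point): Middle of the floor of the +y bracket, a like channel 70 mm long, with a longer like clamp that also has an end wall, the bar's stop. Both clamps are linked and stay fixed; they were set anywhere in a 16 mm range along y, not given. The bar must go 10 to 30 mm toward rack +y to meet the stop, and only there (within 2.5 mm) can both its waists rise between the teeth.
- bar_tab (a point): Point in the finger tab of the loose steel bar, 30 mm above its underside; y along the bar (as the rack's y), z up. Bar 20 mm wide, 10 thick, from y = -152 to +148 mm; waists 8 mm wide, 13 long, at y = -120 and +112 mm. Black tab: 12 mm thick in x, 36 long in y, 10 to 45 mm above the underside. About 0.28 kg, slides with 1 to 3 N. Flat on the worktop: this point at 30 mm.
- vial_1_center (a point): Centre, 41 mm above its foot, of an open-topped amber vial part full of tablets, 36 mm in diameter, 84 mm high, about 0.06 kg; z is its axis. Starts standing in a rack cell, under the bar.
- vial_2_center (a point): Centre, 41 mm above its foot, of the other open amber vial, 35 mm in diameter, 82 mm high, about 0.06 kg; z is its axis. Starts standing in a rack cell, under the bar.
- bottle_center (a point): Centre, half-way up, of the capped white tablet bottle, 48 mm in diameter (cap up to 54 mm), 88 mm high. Stands in a rack cell and stays there.
- pan: The sheet pan, which stays put: 378 mm along its x, 225 mm along its y, rolled rim 22 mm high; origin at the centre of its underside on the worktop. Flat floor 340 x 190 mm, 1.6 mm above the worktop. Two paper cups stand at its +x end (beyond x = 100 mm); the rest is free.
- jar_center (a point): Centre of the wide amber jar, 68 mm across, 92 mm high, on the worktop to the right; stays.
- stapler_center (a point): Centre of the tan stapler, 168 x 40 mm, 71 mm high, on the worktop to the right; stays.
- cup_a_center (a point): Centre of a paper dose cup, 38 mm across, 29 mm high, on the pan; stays.
- cup_b_center (a point): Centre of the other paper dose cup, 37 mm across, 29 mm high, on the pan; stays.
Mind the look-alikes: they are no part of the job. Leave any red look-alike of the part that bears vial_1_center alone.

How it is judged:
By the outcome, as a careful person would: the job done as asked, in the order asked, and still so for the second after the job is handed in, with the robot touching nothing.
It also fails if it takes over 72 s, if anything falls off the work surface, if the arm or the gripper's body presses on something with over 40 N, if the wrist force passes 120 N, or if a joint passes its speed limit or range.

ROBOT

A 6-joint arm with a two-finger parallel gripper is mounted at the origin on a cart in front of the work surface, level with it; the furniture and walls round the work are solid. World frame = base frame: x ahead of the robot, y to its left, z up, the work surface at z = 0. Lengths are in m, angles in degrees, forces in N, time in s.
With the tool pointing down it reaches from about 0.35 to 0.875 m from the base axis. Payload 4.2 kg.
Tool frame: the origin (TCP) lies on the front face of the gripper's body, between the roots of the fingers; the fingertips stand finger_overhang ahead of it and the grasp point (between the pads) lies 51 mm ahead of it (finger_overhang is the distance from the TCP to the fingertips, in m); z points along the fingers, y is the line along which they close (so a half turn about z gives the same grasp; the last joint's range is limited). The gripper opens to 87 mm and grips with 3 to 60 N. Pads are 19 mm wide; open, the fingers measure 117 mm over their backs; the gripper's body (75 mm by 190 mm) begins 51 mm behind the grasp point.
Start: joints at [-51.933, 22.042, 0.453, 0, -68.411, -14.817], TCP at [0.247, -0.574, 0.292] pointing down, gripper open.
Joint ranges: [-179.83, 179.83], [-69.29, 118.12], [-61.27, 80.66], [-181.25, 117.63], [-171.15, -9.14], [-177.46, 177.46]. Speed limits (degrees/s): [159.86, 159.86, 180, 180, 180, 180].

INTERFACE

Orientations are given as a 3x3 rotation matrix whose columns are the frame's x, y, z axes.
In Python, from station import sense, capture, camera_model, finish_job, finger_overhang gives the robot as it stands. The module is installed in compiled form; this text tells all that it offers.
- The arm moves only by the tool jog_arm, never from a script. Its argument "rows" is a list that holds one entry, the list of rows, each a list of 4 numbers: the shift along the tool's x, y, z in m, then the turn about the tool's z in rad. A call has 1 to 20 rows; each row shifts and turns the commanded pose from where the row before left it, along the tool's axes as they then stand; what a row does not reach is not made up. A row lasts 1/8 s, in which the tool goes at most 62.5 mm and 10.7 degrees, less where a joint would pass 70% of its speed; a pose out of reach is approached as far as the arm can. A call is refused whole if a number of a shift passes 0.0625 or a number of a turn 0.188, either way. A call with a gripper value outside its range is refused whole. "claw" is the opening, from 0 (shut) to 1 (fully open), set as the call begins (left out, the last holds). The fingers move at their own pace and stop on an object; the grip force is fixed at half the most. Time passes only in rows, so rows that do not move let the fingers close. It gives the time, the measured TCP pose, the force, the opening and the grip force at its end, in the units of the state.
- sense(): the state, without advancing time (a new reading comes with each control period).
- capture(name): name is "scene" or "top"; returns the picture (480x640x3 uint8, red, green, blue); there is no depth.
- camera_model(name): a dict with "fovy" (degrees; the focal length in pixels is half the picture's height over the tangent of half this angle, whatever the lens; pixels are square), "cx", "cy" (the principal point, pixels), "k1" (the pictures are not rectified: a ray, as slopes to the right and down, at radius r is drawn at 1 + k1 r^2 times it, then the intrinsics apply), "eye" and "rotation" of the camera in the world. Camera axes: x right, y down, z forward; pixel columns grow to the right and rows downward; lengths in m; the calibration is good to about 2 mm. A picture is of the moment at which its call begins. camera_model takes no time and is no camera call.
- finish_job(): hands the job in; it is judged then, once.
The state is a dict: "time_s": time; "joints": joint angles; "joint_velocities": joint speeds; "effort": joint torques, N m; "tcp_pos": TCP position; "ee_rot": TCP orientation; "wrist_force": force on the tool from outside, world axes, zero at the start; "moment": the same for the moment, N m; "gripper_width": opening from 0.0 (shut) to 1.0 (fully open); "gripper_force": force on a finger pad.
Only numpy, scipy, OpenCV 4.12 (cv2) and the standard library are available. Lean on these libraries where they do the work, as an engineer would, in place of code of your own. Each camera call takes 0.05 s, during which the arm holds its last target. There are 200 camera calls.

## Working session

There is one attempt and no reset: what is moved stays moved. The work goes in short steps, Python scripts to look and compute and a tool call to move; the robot and the scene stay as the last step left them, time stands still between calls to the robot, and variables do not carry over. Pictures are saved under pics/ and viewed, at most 10 in all, crops included, and the job is handed in when it is done.

Besides the shell and the picture viewer there is one more tool, called after ">>>" by a JSON object that holds its "api" and its "payload", one argument or row to a line. jog_arm: Moves the arm, as the interface text tells. Its arguments: {"type":"object","properties":{"rows":{"type":"array"},"claw":{"type":"number"}},"required":["rows"]}

```bash
mkdir -p pics; cat > h.py <<'E'
import numpy as np, cv2
from station import *
def K(n):
    m=camera_model(n); f=240/np.tan(np.radians(m["fovy"])/2); return m,f
def ray(n,u,v):
    m,f=K(n); d=np.array([(u-m["cx"])/f,(v-m["cy"])/f]); p=d.copy()
    for _ in range(20): p=d/(1+m["k1"]*(p@p))
    R=np.array(m["rotation"]); return np.array(m["eye"]),R@np.array([p[0],p[1],1])
def onz(n,u,v,z):
    e,d=ray(n,u,v); return e+d*(z-e[2])/d[2]
def proj(n,P):
    m,f=K(n); c=np.array(m["rotation"]).T@(np.array(P)-np.array(m["eye"])); s=c[:2]/c[2]
    s=s*(1+m["k1"]*(s@s)); return s*f+[m["cx"],m["cy"]]
def tri(u1,v1,u2,v2,a="scene",b="top"):
    e1,d1=ray(a,u1,v1);e2,d2=ray(b,u2,v2)
    t=np.linalg.lstsq(np.c_[d1,-d2],e2-e1,rcond=None)[0]
    p,q=e1+d1*t[0],e2+d2*t[1]; return (p+q)/2,np.linalg.norm(p-q)
def snap(n,f):
    im=capture(n); cv2.imwrite("pics/"+f,im[:,:,::-1]); return im
E
python3 - <<'E'
from h import *
print(finger_overhang, sense())
for n in("scene","top"):
    snap(n,n+"0.png"); print(camera_model(n))
E
```

```text
0.0697 {'time_s': 0.0, 'joints': array([-5.19322656e+01,  2.20904331e+01,  3.81847854e-01, -3.04278810e-02,
       -6.84112617e+01, -1.48162453e+01]), 'joint_velocities': array([-0.07289859, -0.07988646,  0.0157866 , -0.03990362, -0.0219365 ,
       -0.00681252]), 'effort': array([-4.53357634e-04, -3.90662599e+01,  1.87403977e+01,  4.21992168e+00,
        1.09994930e-02, -2.03876466e-04]), 'tcp_pos': array([ 0.24658285, -0.57382035,  0.2911733 ]), 'ee_rot': array([[-9.18858248e-01, -3.94586755e-01, -9.00941115e-04],
       [-3.94587780e-01,  9.18856179e-01,  1.95121827e-03],
       [ 5.79104232e-05,  2.14839336e-03, -9.99997691e-01]]), 'wrist_force': array([-0.01236547, -0.09664335,  0.07581486]), 'moment': array([-0.00533663,  0.0302542 ,  0.01175112]), 'gripper_force': 0.0, 'gripper_width': 1.0012680863348882}
{'fovy': 45.23740210779934, 'cx': 321.41865166102616, 'cy': 233.6356686346501, 'k1': 0.05804112845540124, 'eye': array([-0.29093743, -0.8604807 ,  0.94175151]), 'rotation': array([[ 0.71667578, -0.41083253,  0.56355342],
       [-0.69740069, -0.41888209,  0.58152392],
       [-0.00284651, -0.80978665, -0.58671754]])}
{'fovy': 56.63715481010045, 'cx': 311.8128173742811, 'cy': 242.93963720175887, 'k1': -0.009473004273444921, 'eye': array([ 0.37204371, -0.0460637 ,  1.21947642]), 'rotation': array([[-0.02298894, -0.99420644,  0.10500026],
       [-0.99973399,  0.02266614, -0.00426666],
       [ 0.00186199, -0.10507041, -0.99446304]])}
```

View pics/scene0.png

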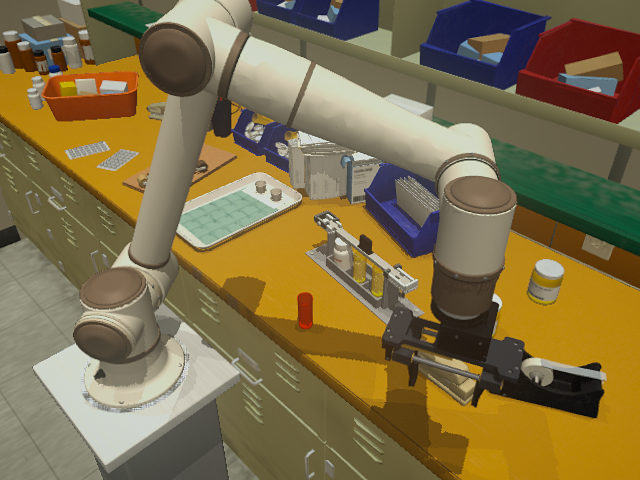

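View pics/top0.png

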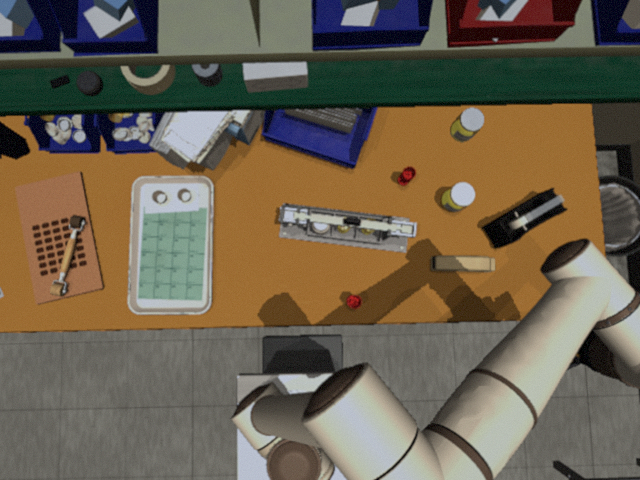

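The scene shows the bar and black tab at scene (366,245) and top (352,221). The vials under it are at scene (358,265) and (377,280), with the white bottle at scene (340,250). The pan is at top (171,245), with cups at (161,198) and (184,195). Things that could be mistaken for the vials are the red vials at top (407,175) and (353,301) and the yellow/white jars at top (459,196) and (467,124). For the tab, the stapler at top (525,215) is also black. I choose the two amber vials in the rack and the black tab on the bar.

```bash
python3 - <<'E'
from h import *
a=cv2.imread("pics/scene0.png")[200:325,300:430]; b=cv2.imread("pics/top0.png")[190:260,265:430]
a=cv2.resize(a,None,fx=4,fy=4,interpolation=2)[:300+200]; b=cv2.resize(b,None,fx=4.8,fy=4.8,interpolation=2)
cv2.imwrite("pics/c_top.png",b); 
a=cv2.resize(cv2.imread("pics/scene0.png")[200:320,300:430],None,fx=5,fy=5,interpolation=2); cv2.imwrite("pics/c_sc.png",a)
E
```

```text
(no output)
```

View pics/c_top.png

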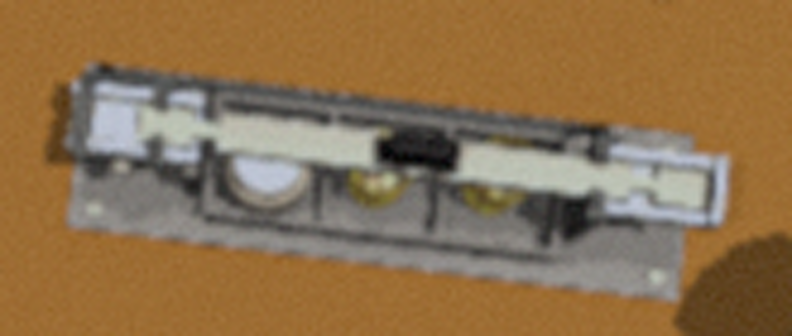

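View pics/c_sc.png

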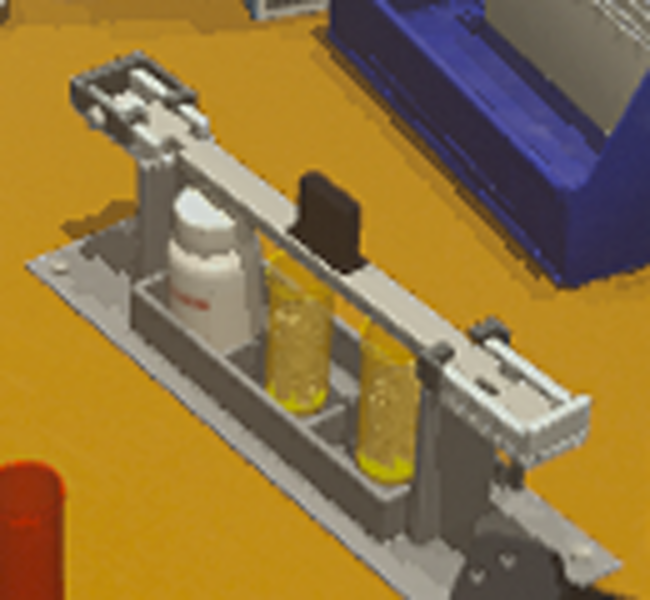

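The crops confirm it: the bottle is in the left (+y) cell, and the amber vials are in the centre and right cells under the bar. The bar ends are at about top (293.7,215.4) and (412.5,229.6), and the tab is at about (352,221).

```bash
python3 - <<'E'
from h import *
top=lambda x,y:(265+x/4.8,190+y/4.8)
sc=lambda x,y:(300+x/5,200+y/5)
L=onz("top",*top(138,121),.107);R=onz("top",*top(709,190),.107)
print("ends",L,R,np.linalg.norm(L-R)); d=(L-R)/np.linalg.norm(L-R); print("dir",d, np.degrees(np.arctan2(d[1],d[0])))
# bar point y=0: 148 from +y end
print("tab from ends",R+d*.152, L-d*.148)
im=cv2.imread("pics/top0.png").astype(int)
s=im[205:240,335:370].max(2)<60; ys,xs=np.nonzero(s); print("tab blob",xs.mean()+335,ys.mean()+205,len(xs))
print(onz("top",xs.mean()+335,ys.mean()+205,.135))
# rack base plate corners top: 
for c in [(68,228),(90,65),(680,298),(692,135)]: print("plate",onz("top",*top(*c),.002))
# tab top in scene: corners
print("tri tab top",tri(*sc(330,185),*top(419,140)))
# vials: foot centers in scene, z~.006
for c in [(297,397),(387,465)]: print("vial foot",onz("scene",*sc(*c),.006))
for c in [(298,268),(388,338)]: print("vial rim sc",onz("scene",*sc(*c),.087))
print("red",onz("top",353,301,.08),onz("top",407,175,.08))
# pan
for c in [(171,245),(161,198),(184,195)]: print("pan",onz("top",*c,.015))
for c in [(133,180),(211,180),(210,311),(132,309)]: print("pan corner",onz("top",*c,.022))
for c in [(459,196),(525,215),(464,263)]: print("things",onz("top",*c,.07))
E
```

```text
ends [ 0.56102941 -0.00680138  0.107     ] [ 0.51756802 -0.30600997  0.107     ] 0.3023485900610728
dir [0.14374596 0.98961462 0.        ] 81.73533273735707
tab from ends [ 0.53941741 -0.15558855  0.107     ] [ 0.53975501 -0.15326435  0.107     ]
tab blob 351.79464285714283 220.89285714285714 112
[ 0.53887187 -0.15038224  0.135     ]
plate [0.51768831 0.03818874 0.002     ]
plate [0.61226206 0.02403123 0.002     ]
plate [ 0.46942261 -0.31102351  0.002     ]
plate [ 0.56348918 -0.32223517  0.002     ]
tri tab top (array([ 0.54200171, -0.15105315,  0.14245371]), np.float64(9.862943455296407e-05))
vial foot [ 0.5398565  -0.13867995  0.006     ]
vial foot [ 0.53381223 -0.20341443  0.006     ]
vial rim sc [ 0.53857944 -0.13660859  0.087     ]
vial rim sc [ 0.529457  -0.2021158  0.087    ]
red [ 0.34178963 -0.15208225  0.08      ] [ 0.66545858 -0.30416273  0.08      ]
pan [0.50231296 0.33167834 0.015     ]
pan [0.6329226  0.36057868 0.015     ]
pan [0.63984852 0.29732965 0.015     ]
pan corner [0.68350667 0.43592763 0.022     ]
pan corner [0.67849104 0.22149413 0.022     ]
pan corner [0.32255794 0.22388247 0.022     ]
pan corner [0.3324463  0.43186132 0.022     ]
things [ 0.60865646 -0.44072593  0.07      ]
things [ 0.55428823 -0.61125985  0.07      ]
things [ 0.43225433 -0.44347909  0.07      ]
```

>>> {"api": "jog_arm", "payload": {
  "rows": [
    [[0,0,0,-0.17],[0,0,0,-0.17],[0,0,0,-0.17],[0,0,0,-0.17],[0,0,0,-0.17],[0,0,0,-0.17],[-0.0383,-0.019,0,0],[-0.0383,-0.019,0,0],[-0.0383,-0.019,0,0],[-0.0383,-0.019,0,0],[-0.0383,-0.019,0,0],[-0.0383,-0.019,0,0],[-0.0383,-0.019,0,0],[-0.0383,-0.019,0,0],[-0.0383,-0.019,0,0],[-0.0383,-0.019,0,0],[-0.0383,-0.019,0,0],[-0.0383,-0.019,0,0],[0,0,0,0],[0,0,0,0]]
  ],
  "claw": 0.6
}}

```text
time_s: 2.6
tcp_pos: [0.5383, -0.1524, 0.2918]
ee_rot: [[-0.144, -0.99, -0.001], [-0.99, 0.144, 0.0], [0.0, 0.001, -1.0]]
wrist_force: [-0.3, 0.3, 0.6]
gripper_width: 0.597
gripper_force: 0.0
```

>>> {"api": "jog_arm", "payload": {
  "rows": [
    [[0,-0.002,0.02,0],[0,0,0.02,0],[0,0,0.02,0],[0,0,0.01,0],[0,0,0,0],[0,0,0,0]]
  ]
}}

```text
time_s: 3.35
tcp_pos: [0.5411, -0.153, 0.2231]
ee_rot: [[-0.145, -0.989, 0.002], [-0.989, 0.145, -0.0], [0.0, -0.002, -1.0]]
wrist_force: [0.4, 0.3, -0.0]
gripper_width: 0.598
gripper_force: 0.0
```

```bash
python3 - <<'E'
from h import *
im=snap("scene","s1.png"); print(sense()["tcp_pos"])
cv2.imwrite("pics/c1.png",cv2.resize(im[170:330,290:450,::-1],None,fx=3.7,fy=3.7,interpolation=2))
E
```

```text
[ 0.5411194  -0.15291407  0.22319835]
```

View pics/c1.png

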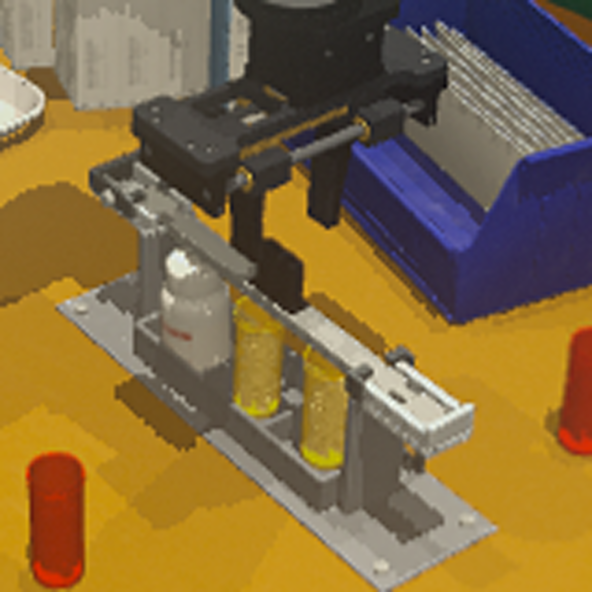

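The fingers straddle the tab (crop (280,270)) evenly and the path down is clear.

>>> {"api": "jog_arm", "payload": {
  "rows": [
    [[0,0,0.014,0],[0,0,0.014,0],[0,0,0.014,0],[0,0,0,0],[0,0,0,0]]
  ]
}}

```text
time_s: 4.03
tcp_pos: [0.541, -0.1527, 0.1803]
ee_rot: [[-0.144, -0.99, 0.0], [-0.99, 0.144, -0.0], [0.0, -0.0, -1.0]]
wrist_force: [0.4, 0.3, -0.3]
gripper_width: 0.601
gripper_force: 0.0
```

>>> {"api": "jog_arm", "payload": {
  "rows": [
    [[0,0,0,0],[0,0,0,0],[0,0,0,0],[0,0,0,0],[0,0,0,0],[0,0,0,0],[0,0,0,0],[0,0,0,0]]
  ],
  "claw": 0
}}

```text
time_s: 5.03
tcp_pos: [0.5403, -0.1527, 0.1803]
ee_rot: [[-0.145, -0.99, -0.001], [-0.99, 0.145, 0.0], [0.0, 0.001, -1.0]]
wrist_force: [-2.9, 0.5, 2.3]
gripper_width: 0.134
gripper_force: 30.0
```

>>> {"api": "jog_arm", "payload": {
  "rows": [
    [[-0.001,0,0,0],[-0.001,0,0,0],[-0.001,0,0,0],[-0.001,0,0,0],[-0.001,0,0,0],[-0.001,0,0,0],[-0.001,0,0,0],[-0.001,0,0,0]]
  ]
}}

```text
time_s: 6.02
tcp_pos: [0.542, -0.1447, 0.1803]
ee_rot: [[-0.144, -0.99, 0.0], [-0.99, 0.144, -0.0], [-0.0, -0.0, -1.0]]
wrist_force: [0.1, -2.4, -0.6]
gripper_width: 0.134
gripper_force: 30.0
```

>>> {"api": "jog_arm", "payload": {
  "rows": [
    [[-0.001,0,0,0],[-0.001,0,0,0],[-0.001,0,0,0],[-0.001,0,0,0]]
  ]
}}

```text
time_s: 6.52
tcp_pos: [0.5424, -0.1408, 0.1803]
ee_rot: [[-0.144, -0.99, -0.0], [-0.99, 0.144, -0.0], [0.0, 0.0, -1.0]]
wrist_force: [-0.1, -2.4, 0.6]
gripper_width: 0.135
gripper_force: 30.0
```

>>> {"api": "jog_arm", "payload": {
  "rows": [
    [[-0.001,0,0,0],[-0.001,0,0,0],[-0.001,0,0,0]]
  ]
}}

```text
time_s: 6.9
tcp_pos: [0.5429, -0.1378, 0.1803]
ee_rot: [[-0.145, -0.99, -0.0], [-0.99, 0.145, -0.0], [0.0, 0.0, -1.0]]
wrist_force: [-0.1, -2.7, 0.8]
gripper_width: 0.136
gripper_force: 30.0
```

>>> {"api": "jog_arm", "payload": {
  "rows": [
    [[-0.001,0,0,0],[-0.001,0,0,0]]
  ]
}}

```text
time_s: 7.15
tcp_pos: [0.5432, -0.1358, 0.1803]
ee_rot: [[-0.145, -0.99, 0.0], [-0.99, 0.145, -0.0], [0.0, -0.0, -1.0]]
wrist_force: [-0.4, -2.3, 1.1]
gripper_width: 0.138
gripper_force: 30.0
```

>>> {"api": "jog_arm", "payload": {
  "rows": [
    [[-0.001,0,0,0],[-0.001,0,0,0]]
  ]
}}

```text
time_s: 7.4
tcp_pos: [0.5435, -0.1338, 0.1803]
ee_rot: [[-0.145, -0.99, 0.0], [-0.99, 0.145, -0.0], [-0.0, -0.0, -1.0]]
wrist_force: [-0.6, -2.7, 0.3]
gripper_width: 0.136
gripper_force: 30.0
```

>>> {"api": "jog_arm", "payload": {
  "rows": [
    [[-0.001,0,0,0],[-0.001,0,0,0]]
  ]
}}

```text
time_s: 7.65
tcp_pos: [0.5438, -0.1318, 0.1803]
ee_rot: [[-0.145, -0.99, 0.0], [-0.99, 0.145, 0.0], [-0.0, -0.0, -1.0]]
wrist_force: [-1.0, -3.2, 1.4]
gripper_width: 0.136
gripper_force: 30.0
```

>>> {"api": "jog_arm", "payload": {
  "rows": [
    [[-0.001,0,0,0],[-0.001,0,0,0]]
  ]
}}

```text
time_s: 7.9
tcp_pos: [0.5441, -0.1299, 0.1803]
ee_rot: [[-0.144, -0.99, 0.0], [-0.99, 0.144, -0.0], [0.0, -0.0, -1.0]]
wrist_force: [-0.8, -2.4, 1.3]
gripper_width: 0.135
gripper_force: 30.0
```

>>> {"api": "jog_arm", "payload": {
  "rows": [
    [[-0.001,0,0,0],[-0.001,0,0,0]]
  ]
}}

```text
time_s: 8.15
tcp_pos: [0.5443, -0.1281, 0.1803]
ee_rot: [[-0.144, -0.99, -0.0], [-0.99, 0.144, -0.001], [0.001, 0.0, -1.0]]
wrist_force: [-0.7, -6.9, -0.4]
gripper_width: 0.137
gripper_force: 30.0
```

>>> {"api": "jog_arm", "payload": {
  "rows": [
    [[-0.001,0,0,0],[0,0,0,0]]
  ]
}}

```text
time_s: 8.4
tcp_pos: [0.5443, -0.128, 0.1803]
ee_rot: [[-0.145, -0.989, -0.001], [-0.989, 0.145, -0.002], [0.002, 0.0, -1.0]]
wrist_force: [-0.5, -8.0, -0.2]
gripper_width: 0.135
gripper_force: 30.0
```

The force rose to 8 N and the tool stopped advancing, so the bar is at its stop. I'll ease back slightly and lift.

>>> {"api": "jog_arm", "payload": {
  "rows": [
    [[0.001,0,0,0],[0,0,-0.001,0],[0,0,-0.001,0],[0,0,-0.001,0],[0,0,-0.001,0]]
  ]
}}

```text
time_s: 9.02
tcp_pos: [0.5439, -0.1278, 0.1837]
ee_rot: [[-0.144, -0.99, -0.002], [-0.99, 0.144, 0.0], [0.0, 0.002, -1.0]]
wrist_force: [0.1, -3.0, -6.0]
gripper_width: 0.138
gripper_force: 30.0
```

>>> {"api": "jog_arm", "payload": {
  "rows": [
    [[0,0,-0.002,0],[0,0,-0.002,0],[0,0,-0.002,0]]
  ]
}}

```text
time_s: 9.4
tcp_pos: [0.5442, -0.1279, 0.1903]
ee_rot: [[-0.144, -0.99, -0.0], [-0.99, 0.144, 0.0], [-0.0, 0.0, -1.0]]
wrist_force: [0.6, -3.3, -4.8]
gripper_width: 0.132
gripper_force: 30.0
```

>>> {"api": "jog_arm", "payload": {
  "rows": [
    [[0,0,-0.003,0],[0,0,-0.003,0],[0,0,-0.003,0],[0,0,-0.004,0],[0,0,-0.008,0],[0,0,-0.015,0],[0,0,-0.02,0],[0,0,-0.025,0],[0,0,0,0]]
  ]
}}

```text
time_s: 10.52
tcp_pos: [0.5457, -0.1279, 0.2744]
ee_rot: [[-0.144, -0.99, 0.007], [-0.99, 0.144, -0.0], [-0.001, -0.007, -1.0]]
wrist_force: [0.3, -0.0, -3.3]
gripper_width: 0.135
gripper_force: 30.0
```

>>> {"api": "jog_arm", "payload": {
  "rows": [
    [[-0.0257,0.0093,0,0],[-0.0257,0.0093,0,0],[-0.0257,0.0093,0,0],[-0.0257,0.0093,0,0],[-0.0257,0.0093,0,0],[-0.0257,0.0093,0,0],[-0.0257,0.0093,0,0],[-0.0257,0.0093,0,0],[-0.0257,0.0093,0,0],[-0.0257,0.0093,0,0],[0,0,0,0.1426],[0,0,0,0.1426],[0,0,0,0.1426],[0,0,0,0.1426],[0,0,0,0.1426],[0,0,0,0.1426],[0,0,0,0.1426],[0,0,0,0.1426],[0,0,0,0.1426],[0,0,0,0.1426]]
  ]
}}

```text
time_s: 13.02
tcp_pos: [0.4889, 0.1397, 0.2704]
ee_rot: [[-1.0, 0.005, -0.002], [0.005, 1.0, -0.0], [0.002, -0.0, -1.0]]
wrist_force: [0.3, -0.5, -2.5]
gripper_width: 0.14
gripper_force: 30.0
```

>>> {"api": "jog_arm", "payload": {
  "rows": [
    [[0,0,0.02,0],[0,0,0.02,0],[0,0,0.02,0],[0,0,0.02,0],[0,0,0.02,0],[0,0,0.02,0],[0,0,0.02,0],[0,0,0.01,0],[0,0,0.01,0],[0,0,0,0],[0,0,0,0]]
  ]
}}

```text
time_s: 14.4
tcp_pos: [0.4898, 0.14, 0.1117]
ee_rot: [[-1.0, 0.0, 0.001], [0.0, 1.0, 0.001], [-0.001, 0.001, -1.0]]
wrist_force: [-0.2, -0.4, -3.4]
gripper_width: 0.137
gripper_force: 30.0
```

```bash
python3 - <<'E'
from h import *
im=snap("top","t2.png"); s=snap("scene","s2.png"); print(sense()["tcp_pos"],sense()["time_s"])
a=cv2.resize(im[100:340,110:430,::-1],(760,570),interpolation=2); cv2.imwrite("pics/c2.png",a)
E
```

```text
[0.48980254 0.14003603 0.11188975] 14.5
```

View pics/c2.png

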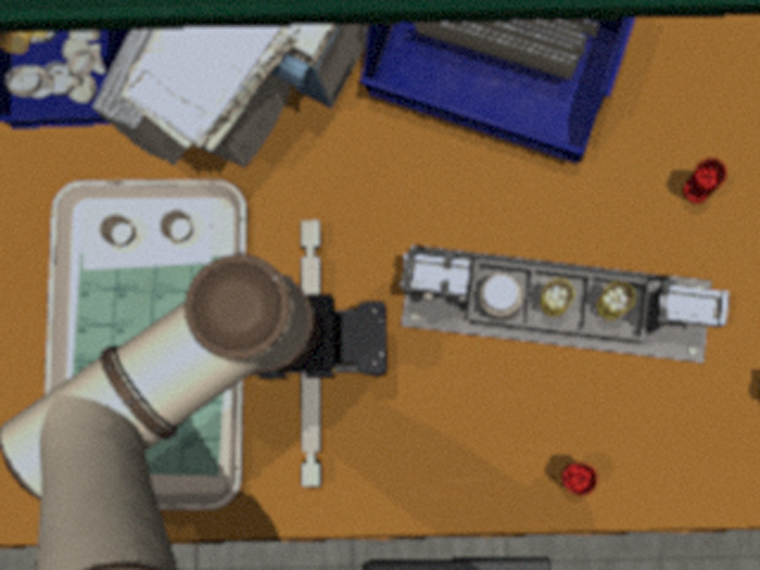

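The bar hangs over clear table (crop (311,350)) between the pan and the rack. The vials are open at crop (556,297) and (615,299), and the bottle is still in its cell at (500,294).

>>> {"api": "jog_arm", "payload": {
  "rows": [
    [[0,0,0.008,0],[0,0,0.008,0],[0,0,0.005,0],[0,0,0.003,0],[0,0,0.002,0],[0,0,0,0]]
  ]
}}

```text
time_s: 15.25
tcp_pos: [0.4895, 0.1398, 0.0852]
ee_rot: [[-1.0, 0.0, -0.0], [0.0, 1.0, -0.0], [0.0, -0.0, -1.0]]
wrist_force: [0.5, 0.4, -3.9]
gripper_width: 0.13
gripper_force: 30.0
```

```bash
python3 - <<'E'
from h import *
im=cv2.imread("pics/t2.png"); hsv=cv2.cvtColor(im,cv2.COLOR_BGR2HSV)
for c in [(344,225),(369,226)]:
    x0,y0=c[0]-12,c[1]-14; r=hsv[y0:y0+28,x0:x0+24]
    m=((r[...,1]>70)&(r[...,0]>18)&(r[...,0]<35)).astype(np.uint8)
    k=cv2.findContours(m,cv2.RETR_EXTERNAL,cv2.CHAIN_APPROX_NONE)[0]; k=max(k,key=cv2.contourArea)
    (u,v),rad=cv2.minEnclosingCircle(k); b=cv2.boundingRect(k); u+=x0;v+=y0
    print(u,v,rad,b,[onz("top",u,v,z) for z in(.045,.087)])
# yellow foot edge & bbox in scene
s=cv2.imread("pics/s2.png"); h2=cv2.cvtColor(s,cv2.COLOR_BGR2HSV)[235:310,340:400]
m=((h2[...,0]>22)&(h2[...,0]<35)&(h2[...,1]>100)).astype(np.uint8)
n,l,st,ce=cv2.connectedComponentsWithStats(m)
for i in range(1,n):
    if st[i,4]>60: print(st[i]+np.array([340,235,0,0,0]),ce[i]+[340,235])
cv2.imwrite("pics/c3.png",np.hstack([cv2.resize(s[220:310,325:405],(480,540),interpolation=2),cv2.resize(im[200:250,330:385],None,fx=5.6,fy=10.8,interpolation=2)]))
E
```

```text
343.5 224.5 8.276573181152344 (5, 6, 15, 16) [array([ 0.54350786, -0.1366269 ,  0.045     ]), array([ 0.53737619, -0.13338831,  0.087     ])]
369.0 226.0 9.219644546508789 (4, 6, 17, 17) [array([ 0.53793661, -0.20442362,  0.045     ]), array([ 0.53200418, -0.19876058,  0.087     ])]
[355 249  13  16  71] [360.91549296 257.30985915]
[372 266  11  14  61] [377.39344262 272.45901639]
```

View pics/c3.png

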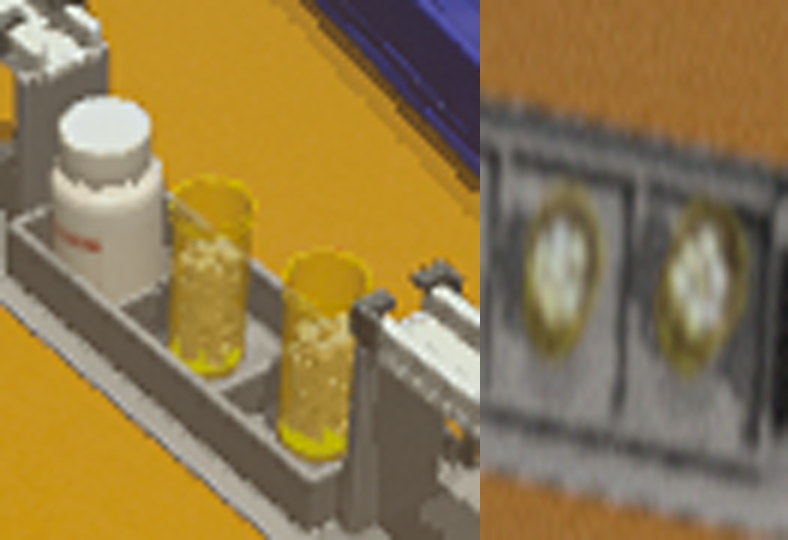

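The rims are at scene (360.5,253.8) and (379.5,266.3), and the feet at about (359.7,279.7) and (377.5,293.3). Both vials stand upright. The bar is nearly on the table, so I'll lower it the last 2 mm.

>>> {"api": "jog_arm", "payload": {
  "rows": [
    [[0,0,0.001,0],[0,0,0.001,0],[0,0,0,0]]
  ]
}}

```text
time_s: 15.62
tcp_pos: [0.4895, 0.1399, 0.0835]
ee_rot: [[-1.0, 0.0, 0.0], [0.0, 1.0, 0.0], [-0.0, 0.0, -1.0]]
wrist_force: [-1.6, -0.7, -0.6]
gripper_width: 0.133
gripper_force: 30.0
```

```bash
python3 - <<'E'
from h import *
for r,f,t in [((360.5,253.8),(359.7,279.7),(343.5,224.5)),((379.5,266.3),(377.5,293.3),(369,226))]:
    print("rim",onz("scene",*r,.087),"foot",onz("scene",*f,.004),"tri",tri(*r,*t))
E
```

```text
rim [ 0.53955139 -0.13865818  0.087     ] foot [ 0.54132139 -0.13844122  0.004     ] tri (array([ 0.53965401, -0.13527715,  0.08457373]), np.float64(0.005071861092961872))
rim [ 0.53625334 -0.20205051  0.087     ] foot [ 0.53493081 -0.20289583  0.004     ] tri (array([ 0.53400081, -0.20058753,  0.08685539]), np.float64(0.005256987270233896))
```

>>> {"api": "jog_arm", "payload": {
  "rows": [
    [[0,0,0,0],[0,0,0,0],[0,0,0,0],[0,0,0,0],[0,0,-0.01,0],[0,0,-0.02,0],[0,0,-0.03,0],[0,0,-0.03,0],[0,0,-0.03,0],[0,0,-0.03,0]]
  ],
  "claw": 0.5
}}

```text
time_s: 16.88
tcp_pos: [0.4893, 0.1397, 0.2351]
ee_rot: [[-1.0, 0.0, 0.001], [0.0, 1.0, 0.001], [-0.001, 0.001, -1.0]]
wrist_force: [1.0, 0.5, 0.2]
gripper_width: 0.497
gripper_force: 0.0
```

>>> {"api": "jog_arm", "payload": {
  "rows": [
    [[-0.0051,-0.0277,0,0],[-0.0051,-0.0277,0,0],[-0.0051,-0.0277,0,0],[-0.0051,-0.0277,0,0],[-0.0051,-0.0277,0,0],[-0.0051,-0.0277,0,0],[-0.0051,-0.0277,0,0],[-0.0051,-0.0277,0,0],[-0.0051,-0.0277,0,0],[-0.0051,-0.0277,0,0],[0,0,0,-0.1584],[0,0,0,-0.1584],[0,0,0,-0.1584],[0,0,0,-0.1584],[0,0,0,-0.1584],[0,0,0,-0.1584],[0,0,0,-0.1584],[0,0,0,-0.1584],[0,0,0,-0.1584],[0,0,0,0]]
  ],
  "claw": 0.75
}}

```text
time_s: 19.38
tcp_pos: [0.5403, -0.1372, 0.2339]
ee_rot: [[-0.147, -0.989, 0.001], [-0.989, 0.147, -0.0], [-0.0, -0.001, -1.0]]
wrist_force: [0.2, 0.8, 0.1]
gripper_width: 0.747
gripper_force: 0.0
```

```bash
python3 - <<'E'
from h import *
s=snap("scene","s4.png"); snap("top","t4.png"); print(sense()["tcp_pos"],sense()["time_s"])
cv2.imwrite("pics/c4.png",cv2.resize(s[150:310,250:450],(750,600),interpolation=2)[...,::-1])
E
```

```text
[ 0.54031786 -0.13723036  0.23366927] 19.475
```

View pics/c4.png

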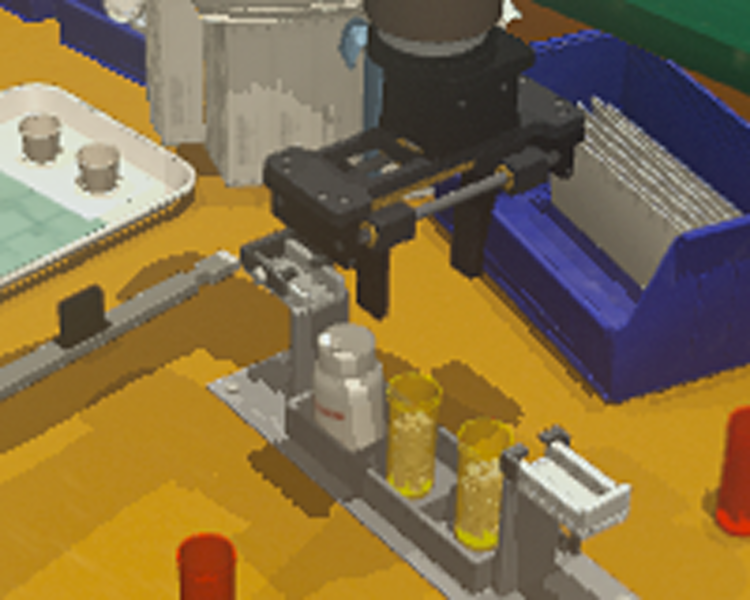

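The gripper stands straight above the middle vial, and the bar lies flat on the table at crop (110,320).

>>> {"api": "jog_arm", "payload": {
  "rows": [
    [[0,0,0.022,0],[0,0,0.022,0],[0,0,0.022,0],[0,0,0.022,0],[0,0,0.022,0],[0,0,0.01,0],[0,0,0,0],[0,0,0,0]]
  ]
}}

```text
time_s: 20.48
tcp_pos: [0.541, -0.1372, 0.1142]
ee_rot: [[-0.145, -0.989, 0.002], [-0.989, 0.145, -0.0], [-0.0, -0.002, -1.0]]
wrist_force: [0.1, 0.5, 0.7]
gripper_width: 0.748
gripper_force: 0.0
```

>>> {"api": "jog_arm", "payload": {
  "rows": [
    [[0,0,0,0],[0,0,0,0],[0,0,0,0],[0,0,0,0],[0,0,0,0],[0,0,0,0],[0,0,0,0],[0,0,0,0]]
  ],
  "claw": 0.3
}}

```text
time_s: 21.48
tcp_pos: [0.5404, -0.1372, 0.1134]
ee_rot: [[-0.145, -0.989, 0.0], [-0.989, 0.145, -0.0], [0.0, -0.0, -1.0]]
wrist_force: [-0.8, 0.5, 1.8]
gripper_width: 0.386
gripper_force: 29.9
```

>>> {"api": "jog_arm", "payload": {
  "rows": [
    [[0,0,-0.005,0],[0,0,-0.01,0],[0,0,-0.015,0],[0,0,-0.02,0],[0,0,-0.025,0],[0,0,-0.025,0],[0,0,-0.025,0],[0,0,-0.015,0],[0,0,-0.01,0],[0,0,0,0]]
  ]
}}

```text
time_s: 22.72
tcp_pos: [0.5405, -0.1372, 0.2637]
ee_rot: [[-0.145, -0.989, 0.001], [-0.989, 0.145, 0.0], [-0.0, -0.001, -1.0]]
wrist_force: [-0.3, 0.1, -0.7]
gripper_width: 0.387
gripper_force: 29.9
```

>>> {"api": "jog_arm", "payload": {
  "rows": [
    [[-0.015,0.0046,0,0],[-0.025,0.0077,0,0],[-0.03,0.0093,0,0],[-0.03,0.0093,0,0],[-0.03,0.0093,0,0],[-0.03,0.0093,0,0],[-0.03,0.0093,0,0],[-0.03,0.0093,0,0],[-0.03,0.0093,0,0],[-0.03,0.0093,0,0],[-0.03,0.0093,0,0],[-0.03,0.0093,0,0],[-0.03,0.0093,0,0],[-0.03,0.0093,0,0],[-0.03,0.0093,0,0],[-0.03,0.0093,0,0],[-0.02,0.006,0,0],[-0.015,0.0046,0,0],[0,0,0,0],[0,0,0,0]]
  ]
}}

```text
time_s: 25.22
tcp_pos: [0.4606, 0.3741, 0.2631]
ee_rot: [[-0.146, -0.989, -0.0], [-0.989, 0.146, -0.001], [0.001, 0.0, -1.0]]
wrist_force: [0.2, -0.1, -0.9]
gripper_width: 0.385
gripper_force: 29.9
```

>>> {"api": "jog_arm", "payload": {
  "rows": [
    [[0,0,0.01,0],[0,0,0.02,0],[0,0,0.02,0],[0,0,0.02,0],[0,0,0.02,0],[0,0,0.02,0],[0,0,0.015,0],[0,0,0.01,0],[0,0,0,0],[0,0,0,0]]
  ]
}}

```text
time_s: 26.48
tcp_pos: [0.461, 0.3751, 0.1289]
ee_rot: [[-0.145, -0.989, 0.001], [-0.989, 0.145, 0.001], [-0.001, -0.001, -1.0]]
wrist_force: [-0.2, -1.0, -0.5]
gripper_width: 0.381
gripper_force: 29.9
```

```bash
python3 - <<'E'
from h import *
s=snap("scene","s5.png"); t=snap("top","t5.png"); print(sense()["tcp_pos"],sense()["time_s"])
cv2.imwrite("pics/c5.png",cv2.resize(s[120:300,150:390],(800,600),interpolation=2)[...,::-1])
E
```

```text
[0.46089402 0.37510505 0.12904645] 26.575
```

View pics/c5.png

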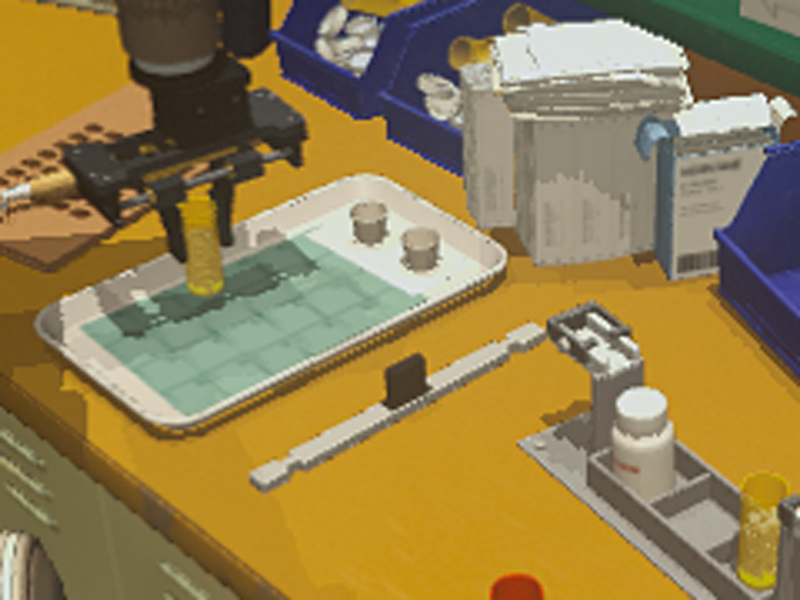

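The vial hangs upright above the pan floor (crop (205,290)) and the cups are well away. I'm lowering gently.

>>> {"api": "jog_arm", "payload": {
  "rows": [
    [[0,0,0.006,0],[0,0,0.005,0],[0,0,0.003,0],[0,0,0.001,0],[0,0,0,0],[0,0,0,0]]
  ]
}}

```text
time_s: 27.32
tcp_pos: [0.4607, 0.3749, 0.1134]
ee_rot: [[-0.145, -0.989, 0.0], [-0.989, 0.145, 0.0], [-0.0, -0.0, -1.0]]
wrist_force: [0.1, -0.7, -0.5]
gripper_width: 0.388
gripper_force: 29.9
```

>>> {"api": "jog_arm", "payload": {
  "rows": [
    [[0,0,0.001,0],[0,0,0,0]]
  ]
}}

```text
time_s: 27.58
tcp_pos: [0.4606, 0.3747, 0.1122]
ee_rot: [[-0.145, -0.989, -0.0], [-0.989, 0.145, -0.0], [0.0, 0.0, -1.0]]
wrist_force: [0.2, 0.5, 0.0]
gripper_width: 0.391
gripper_force: 29.9
```

>>> {"api": "jog_arm", "payload": {
  "rows": [
    [[0,0,0.001,0],[0,0,0,0]]
  ]
}}

```text
time_s: 27.82
tcp_pos: [0.4606, 0.3747, 0.1112]
ee_rot: [[-0.145, -0.989, -0.0], [-0.989, 0.145, -0.0], [0.0, 0.0, -1.0]]
wrist_force: [-0.2, -0.4, -0.1]
gripper_width: 0.392
gripper_force: 29.9
```

>>> {"api": "jog_arm", "payload": {
  "rows": [
    [[0,0,0.0007,0],[0,0,0,0],[0,0,0,0]]
  ]
}}

```text
time_s: 28.2
tcp_pos: [0.4607, 0.3748, 0.1109]
ee_rot: [[-0.145, -0.989, 0.0], [-0.989, 0.145, 0.0], [-0.0, -0.0, -1.0]]
wrist_force: [-1.0, -0.5, 3.9]
gripper_width: 0.387
gripper_force: 29.9
```

>>> {"api": "jog_arm", "payload": {
  "rows": [
    [[0,0,0,0],[0,0,0,0],[0,0,0,0],[0,0,0,0],[0,0,0,0],[0,0,-0.01,0],[0,0,-0.02,0],[0,0,-0.02,0],[0,0,-0.025,0],[0,0,-0.025,0],[0,0,-0.025,0],[0,0,0,0]]
  ],
  "claw": 0.75
}}

```text
time_s: 29.7
tcp_pos: [0.4613, 0.3756, 0.2386]
ee_rot: [[-0.145, -0.989, 0.004], [-0.989, 0.145, 0.005], [-0.005, -0.003, -1.0]]
wrist_force: [-0.1, 0.4, -0.7]
gripper_width: 0.752
gripper_force: 0.0
```

>>> {"api": "jog_arm", "payload": {
  "rows": [
    [[0.0329,-0.00924,0,0],[0.0329,-0.00924,0,0],[0.0329,-0.00924,0,0],[0.0329,-0.00924,0,0],[0.0329,-0.00924,0,0],[0.0329,-0.00924,0,0],[0.0329,-0.00924,0,0],[0.0329,-0.00924,0,0],[0.0329,-0.00924,0,0],[0.0329,-0.00924,0,0],[0.0329,-0.00924,0,0],[0.0329,-0.00924,0,0],[0.0329,-0.00924,0,0],[0.0329,-0.00924,0,0],[0.0329,-0.00924,0,0],[0.0329,-0.00924,0,0],[0.0329,-0.00924,0,0],[0,0,0,0],[0,0,0,0]]
  ]
}}

```text
time_s: 32.08
tcp_pos: [0.5345, -0.2011, 0.2349]
ee_rot: [[-0.145, -0.989, -0.001], [-0.989, 0.145, 0.001], [-0.0, 0.001, -1.0]]
wrist_force: [-0.7, 0.3, 0.0]
gripper_width: 0.752
gripper_force: 0.0
```

```bash
python3 - <<'E'
from h import *
s=snap("scene","s6.png"); print(sense()["tcp_pos"],sense()["time_s"])
# clamp -y inner edge, from crop c4 earlier: clamp near tooth px
for c in [(512,452),(498,470)]: print(onz("scene",250+c[0]/3.75,150+c[1]/3.75,.115))
h=cv2.cvtColor(s,cv2.COLOR_RGB2HSV)[160:230,190:240]
m=((h[...,0]>22)&(h[...,0]<35)&(h[...,1]>100)).astype(np.uint8)
n,l,st,ce=cv2.connectedComponentsWithStats(m)
for i in range(1,n):
    if st[i,4]>30: print(st[i]+np.array([190,160,0,0,0]))
print(proj("scene",[.4607,.3748,.0856]),proj("scene",[.4607,.3748,.0016]))
E
```

```text
[ 0.53466396 -0.20078974  0.23513081] 32.125
[ 0.50907537 -0.24453568  0.115     ]
[ 0.49042182 -0.24963595  0.115     ]
[203 190  12   8  44]
[207 209  11   5  33]
[208.89376838 186.94444699] [212.29606146 211.50910355]
```

The first vial stands upright where I put it. I'm going down on the second, keeping the body above the 115 mm clamp.

>>> {"api": "jog_arm", "payload": {
  "rows": [
    [[0,0,0.022,0],[0,0,0.022,0],[0,0,0.022,0],[0,0,0.022,0],[0,0,0.016,0],[0,0,0.008,0],[0,0,0,0],[0,0,0,0]]
  ]
}}

```text
time_s: 33.12
tcp_pos: [0.5355, -0.2015, 0.1243]
ee_rot: [[-0.145, -0.989, 0.002], [-0.989, 0.145, -0.0], [0.0, -0.002, -1.0]]
wrist_force: [-0.3, -0.7, -0.5]
gripper_width: 0.749
gripper_force: 0.0
```

>>> {"api": "jog_arm", "payload": {
  "rows": [
    [[0,0,0,0],[0,0,0,0],[0,0,0,0],[0,0,0,0],[0,0,0,0],[0,0,0,0],[0,0,0,0],[0,0,0,0]]
  ],
  "claw": 0.3
}}

```text
time_s: 34.12
tcp_pos: [0.5351, -0.2014, 0.1236]
ee_rot: [[-0.145, -0.989, 0.0], [-0.989, 0.145, -0.0], [0.0, -0.0, -1.0]]
wrist_force: [0.6, -0.4, 1.3]
gripper_width: 0.388
gripper_force: 30.0
```

>>> {"api": "jog_arm", "payload": {
  "rows": [
    [[0,0,-0.005,0],[0,0,-0.01,0],[0,0,-0.015,0],[0,0,-0.02,0],[0,0,-0.025,0],[0,0,-0.025,0],[0,0,-0.025,0],[0,0,-0.015,0],[0,0,-0.01,0],[0,0,0,0]]
  ]
}}

```text
time_s: 35.38
tcp_pos: [0.5351, -0.2014, 0.274]
ee_rot: [[-0.145, -0.989, 0.001], [-0.989, 0.145, 0.0], [-0.0, -0.001, -1.0]]
wrist_force: [0.2, 0.3, -1.4]
gripper_width: 0.393
gripper_force: 30.0
```

>>> {"api": "jog_arm", "payload": {
  "rows": [
    [[-0.015,0.0046,0,0],[-0.025,0.0077,0,0],[-0.03,0.0092,0,0],[-0.03,0.0092,0,0],[-0.03,0.0092,0,0],[-0.03,0.0092,0,0],[-0.03,0.0092,0,0],[-0.03,0.0092,0,0],[-0.03,0.0092,0,0],[-0.03,0.0092,0,0],[-0.03,0.0092,0,0],[-0.03,0.0092,0,0],[-0.03,0.0092,0,0],[-0.03,0.0092,0,0],[-0.03,0.0092,0,0],[-0.025,0.0077,0,0],[-0.015,0.0046,0,0],[0,0,0,0],[0,0,0,0]]
  ]
}}

```text
time_s: 37.75
tcp_pos: [0.4602, 0.2839, 0.2733]
ee_rot: [[-0.145, -0.989, -0.001], [-0.989, 0.145, -0.001], [0.001, 0.001, -1.0]]
wrist_force: [-1.0, -0.3, -0.8]
gripper_width: 0.391
gripper_force: 30.0
```

>>> {"api": "jog_arm", "payload": {
  "rows": [
    [[0,0,0.01,0],[0,0,0.02,0],[0,0,0.02,0],[0,0,0.02,0],[0,0,0.02,0],[0,0,0.02,0],[0,0,0.015,0],[0,0,0.01,0],[0,0,0.006,0],[0,0,0.005,0],[0,0,0.003,0],[0,0,0,0],[0,0,0,0]]
  ]
}}

```text
time_s: 39.38
tcp_pos: [0.4606, 0.2847, 0.1248]
ee_rot: [[-0.145, -0.989, 0.001], [-0.989, 0.145, 0.0], [-0.001, -0.0, -1.0]]
wrist_force: [0.4, -0.2, -0.5]
gripper_width: 0.391
gripper_force: 30.0
```

Contact is expected at a TCP height of about 0.121.

>>> {"api": "jog_arm", "payload": {
  "rows": [
    [[0,0,0.0015,0],[0,0,0.001,0],[0,0,0,0],[0,0,0,0]]
  ]
}}

```text
time_s: 39.88
tcp_pos: [0.4605, 0.2845, 0.1221]
ee_rot: [[-0.145, -0.989, 0.0], [-0.989, 0.145, 0.0], [-0.0, -0.0, -1.0]]
wrist_force: [0.1, 0.4, -0.3]
gripper_width: 0.39
gripper_force: 30.0
```

>>> {"api": "jog_arm", "payload": {
  "rows": [
    [[0,0,0.0008,0],[0,0,0,0],[0,0,0,0]]
  ]
}}

```text
time_s: 40.25
tcp_pos: [0.4604, 0.2845, 0.1212]
ee_rot: [[-0.145, -0.989, -0.0], [-0.989, 0.145, 0.0], [-0.0, 0.0, -1.0]]
wrist_force: [-0.3, -0.1, -0.5]
gripper_width: 0.393
gripper_force: 30.0
```

>>> {"api": "jog_arm", "payload": {
  "rows": [
    [[0,0,0.0007,0],[0,0,0,0],[0,0,0,0]]
  ]
}}

```text
time_s: 40.62
tcp_pos: [0.4605, 0.2846, 0.1212]
ee_rot: [[-0.145, -0.989, 0.0], [-0.989, 0.145, 0.0], [-0.0, -0.0, -1.0]]
wrist_force: [-1.4, -1.1, 5.2]
gripper_width: 0.39
gripper_force: 30.0
```

Contact. I'll release, rise and move aside for a check.

>>> {"api": "jog_arm", "payload": {
  "rows": [
    [[0,0,0,0],[0,0,0,0],[0,0,0,0],[0,0,0,0],[0,0,0,0],[0,0,-0.01,0],[0,0,-0.02,0],[0,0,-0.02,0],[0,0,-0.025,0],[0,0,-0.025,0],[0,0,-0.025,0],[0,0,-0.02,0],[0.03,0,0,0],[0.03,0,0,0],[0.03,0,0,0],[0.03,0,0,0],[0.03,0,0,0],[0.03,0,0,0],[0,0,0,0],[0,0,0,0]]
  ],
  "claw": 0.75
}}

```text
time_s: 43.12
tcp_pos: [0.4347, 0.1067, 0.2662]
ee_rot: [[-0.145, -0.989, 0.001], [-0.989, 0.145, 0.001], [-0.001, -0.001, -1.0]]
wrist_force: [0.5, 0.2, -0.3]
gripper_width: 0.747
gripper_force: 0.0
```

```bash
python3 - <<'E'
from h import *
s=snap("scene","s7.png"); print(sense()["tcp_pos"],sense()["time_s"])
cv2.imwrite("pics/c7.png",cv2.resize(s[120:345,150:450],(800,600),interpolation=2)[...,::-1])
E
```

```text
[0.43465865 0.10698535 0.26600117] 43.175
```

View pics/c7.png

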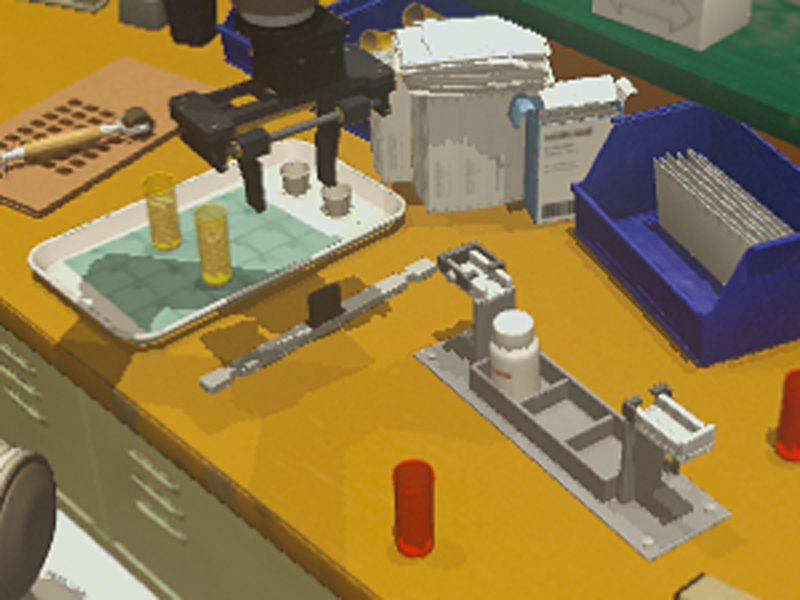

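Both vials stand upright on the pan floor at crop (163,245) and (215,280). The bar lies flat clear of the rack, and the bottle is still in its cell at (515,360). The cups and red vials have not moved.

```bash
python3 -c "from station import *; print(finish_job())"
```

```text
the job is handed in; nothing more can be done
None
```

I slid the bar to its stop, lifted it out and laid it flat clear of the rack; both open amber vials stand upright on the pan floor, the white bottle is still in its cell, and the job was handed in at about 43 s.

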